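# Spent spray can into the flap-top waste box

### The job

Put the spent spray can, the orange one that has lost its cap and shows its bare steel top with a white nozzle, into the green waste box. Push it down through the sprung yellow flap in the lid while you hold it (do not just drop it onto the flap), let it go so that it falls inside, and come out so that the flap closes again. Leave the full orange can, with the black cap, standing where it is.

Things in the scene. Friction and masses are not known exactly. Their poses are not given: they have to be found in the camera images.
- spent_center (a point): Centre, half-way up (50 mm), of the upright spent can: orange, 42 mm in diameter, 100 mm tall, 0.14 kg. Straight wall to 78 mm up (grasp its upper part), then a bare steel dome 22 mm wide at 90 mm, white nozzle 10 mm wide to 100 mm, no cap. z is its axis, up. Nearest other can at least 110 mm off, centre to centre; nothing else near is taller than the cans, and the box is 110 mm or more away.
- full_center (a point): Centre, half-way up (50 mm), of the full can that must stay: same orange cylinder, 42 mm in diameter, 100 mm tall, but with a black cap over its top 22 mm. It stands upright on the bench. A blue can of that size, black cap too, also stands there; the three may have changed places.
- mouth (a point): Centre of the mouth of the fixed green steel box, level with the lid's top, 200 mm above the bench; all else on the bench is lower. Box 160 (x) by 180 (y) by 200 mm high, 4 mm thick, empty. Mouth 76 (x) by 116 mm (y), filled by the yellow flap. Axes along the box's sides, z up; box yaw within 0.35 rad. Fingers closing along y have most room. A can let go with its foot 75 mm below the lid falls in.
- flap (a joint): Angle of the yellow flap (rad), 73 by 112 mm, 3 mm thick, its top about 2 mm below the lid's: 0 closed, level; grows as it swings down into the box, to 1.5 hanging. Hinged along the mouth's +x edge (steel rod there); its -x edge is free. A light spring (0.01 to 0.03 N m) shuts it within a second when nothing is in its way; pushing a can through takes 1 to 3 N.

How it is judged:
On the way:
1. the spent can, in contact with the gripper's fingers, has pushed the flap open by more than 50 degrees with its centre over the mouth (value of joint flap above 0.88 rad and horizontal distance between spent_center and mouth below 0.045 m and contact force between the fingers and spent above 0.5 N), for 0.1 s.
At the end, for the whole second after the job is handed in: The spent can is at rest inside the waste box (its centre at least 80 mm below the lid's top and within the walls), the flap has closed to within 0.1 rad, and the full orange can stands upright (to about 11 degrees) within 30 mm of where it was (z of spent_center in the frame of mouth between -0.21 and -0.08 m and x of spent_center in the frame of mouth between -0.08 and 0.08 m and y of spent_center in the frame of mouth between -0.09 and 0.09 m and value of joint flap below 0.1 rad and linear speed of spent below 0.05 m/s and angle between full_center's own z axis and vertical below 0.2 rad and distance of full_center from where it was at the start of the episode below 0.03 m); the robot touches nothing.
It fails at once if the full orange can is moved by more than 30 mm or tipped by more than about 17 degrees (distance of full_center from where it was at the start of the episode above 0.03 m or angle between full_center's own z axis and vertical above 0.3 rad).
It also fails if it takes over 38 s, if anything falls off the work surface, if the arm or the gripper's body presses on something with over 40 N, if the wrist force passes 120 N, or if a joint passes its speed limit or range.

### The arm

A 7-joint arm with a two-finger parallel gripper is mounted at the origin on the work surface. World frame = base frame: x ahead of the robot, y to its left, z up, the work surface at z = 0. Lengths are in m, angles in rad, forces in N, time in s.
With the tool pointing down it reaches from about 0.4 to 0.85 m from the base axis. Payload 10.4 kg.
Tool frame: the origin (TCP) lies midway between the tips of the shut fingers; the grasp point (between the pads) lies 19 mm behind it; x points along the fingers, z is the direction in which the jaws open and shut, and the axes are right-handed (so a half turn about x gives the same grasp; the last joint's range is limited). The gripper opens to 87 mm and grips with 3 to 60 N. Pads are 19 mm wide; open, the fingers measure 117 mm over their backs; the gripper's body (75 mm by 190 mm) begins 51 mm behind the grasp point.
Start: joints at [1.317, 0.332, -0.065, 1.46, 0.022, 1.35, -0.088], TCP at [0.143, -0.608, 0.223] pointing down, gripper open.
Joint ranges: [-2.6, 2.6], [-0.5, 2.12], [-1.47, 1.34], [0.16, 2.42], [-1.27, 4.41], [0.06, 2.06], [-2.6, 2.6]. Speed limits (rad/s): [2.22, 2.22, 2.79, 2.79, 3.14, 3.14, 3.14].

### API

Orientations are given as a unit quaternion [x, y, z, w].
In Python, from bench import read_state, camera, camera_params, close_job gives the robot as it stands.
- The arm moves only by the tool arm_command, never from a script. Its argument "targets" is a list of rows, each a list of 7 numbers: the closure in counts, from 0 (fully open) to 255 (shut), then the shift along the tool's x, y, z in mm, then the turn, a rotation vector about the tool's x, y, z in rad. A call has 1 to 10 rows; each row is the pose to reach, as a shift and turn from the pose commanded when the call began, along the tool's axes at that moment; what a row does not reach only later rows make up. A row lasts 1/10 s, in which the tool goes at most 50 mm and 8.59 degrees, less where a joint would pass 70% of its speed; a pose out of reach is approached as far as the arm can. A call with a gripper value outside its range is refused whole. The fingers move at their own pace and stop on an object; "newtons" is the grip in N (left out, the last holds). Time passes only in rows, so rows that repeat a pose let the fingers close. It gives the time, the measured TCP pose, the force and the opening at its end, in the units of the state.
- read_state(): the state, without advancing time (a new reading comes with each control period).
- camera(name): name is "side" or "top" or "wrist"; returns the picture (480x640x3 uint8, red, green, blue); there is no depth.
- camera_params(name): a dict with "intrinsics" (3x3 intrinsics, pixels), "xyz" and "orientation" of the camera in the world; the wrist camera has in their place "mount" (4x4, takes a point from camera to tool coordinates, whose origin is the TCP and whose axes are the tool frame's). Camera axes: x right, y down, z forward; pixel columns grow to the right and rows downward; lengths in m; the calibration is good to about 2 mm. A picture is of the moment at which its call begins: read the wrist's pose just before it. camera_params takes no time and is no camera call.
- close_job(): hands the job in, once; it reports no verdict.
The state is a dict: "time": time; "joint_positions": joint angles; "joint_vel": joint speeds; "joint_torque": joint torques, N m; "ee_pos": TCP position; "eef_rot": TCP orientation; "ft_force": force on the tool from outside, world axes, zero at the start; "torque": the same for the moment, N m; "width": finger opening in m.
Only numpy, scipy, OpenCV 4.12 (cv2) and the standard library are available. Lean on these libraries where they do the work, as an engineer would, in place of code of your own. Each camera call takes 0.05 s, during which the arm holds its last target.

## Working session

There is one attempt and no reset: what is moved stays moved. The work goes in short steps, Python scripts to look and compute and a tool call to move; the robot and the scene stay as the last step left them, time stands still between calls to the robot, and variables do not carry over. Pictures are saved under pics/ and viewed, and the job is handed in when it is done.

Besides the shell and the picture viewer there is one more tool, called after "Call:" as a command line: name --pt "numbers of a row" for each row, then --argument value for the rest. arm_command: Moves the arm, as the interface text tells. Its arguments: {"type":"object","properties":{"targets":{"type":"array"},"newtons":{"type":"number"}},"required":["targets"]}

```bash
ls; mkdir -p pics; python3 - <<'E'
from bench import *
import cv2
s=read_state(); print(s)
for n in ("side","top"):
    cv2.imwrite(f"pics/{n}0.png",camera(n)[:,:,::-1]); print(n,camera_params(n))
s=read_state(); print(s["time"])
cv2.imwrite("pics/wrist0.png",camera("wrist")[:,:,::-1]); print(camera_params("wrist"))
E
```

```text
pics
{'time': 0.0, 'joint_positions': array([ 1.31738456,  0.33289281, -0.06470196,  1.46095788,  0.02162481,
        1.34988499, -0.08849679]), 'joint_vel': array([ 0.00041737,  0.00153432, -0.00041028, -0.00172394, -0.00014887,
       -0.00086925, -0.00199631]), 'joint_torque': array([ 3.96070927e-04, -6.23249745e+01,  2.50642985e-02, -3.89892769e+01,
       -6.13121968e-02,  3.97828000e-02,  1.29392861e-04]), 'ee_pos': array([ 0.14287744, -0.60804821,  0.22173297]), 'eef_rot': array([ 0.43938215,  0.5546758 , -0.43879821,  0.55383591]), 'ft_force': array([ 0.65551105, -0.65731593,  0.82642407]), 'torque': array([-0.00098339, -0.03290371,  0.06229538]), 'width': 0.08721649641590631}
side {'intrinsics': array([[605.56945348,   0.        , 322.84579959],
       [  0.        , 605.56945348, 245.11662512],
       [  0.        ,   0.        ,   1.        ]]), 'xyz': array([ 0.46597896, -0.67586162,  1.00631404]), 'orientation': array([ 0.94105591, -0.0514235 ,  0.01563441, -0.33395353])}
top {'intrinsics': array([[534.63146494,   0.        , 326.23024861],
       [  0.        , 534.63146494, 232.57964105],
       [  0.        ,   0.        ,   1.        ]]), 'xyz': array([ 0.38323173, -0.0142212 ,  1.30482206]), 'orientation': array([-0.69659277,  0.71432526, -0.03666285,  0.05615843])}
0.1
{'intrinsics': array([[346.67441834,   0.        , 316.53601481],
       [  0.        , 346.67441834, 236.96449675],
       [  0.        ,   0.        ,   1.        ]]), 'mount': array([[ 1.35250254e-04, -2.70353033e-01,  9.62761247e-01,
        -1.62993598e-01],
       [ 4.37885099e-04, -9.62761148e-01, -2.70353066e-01,
         7.39141871e-02],
       [ 9.99999895e-01,  4.58144125e-04, -1.18301251e-05,
        -5.07499808e-04],
       [ 0.00000000e+00,  0.00000000e+00,  0.00000000e+00,
         1.00000000e+00]])}
```

View pics/side0.png

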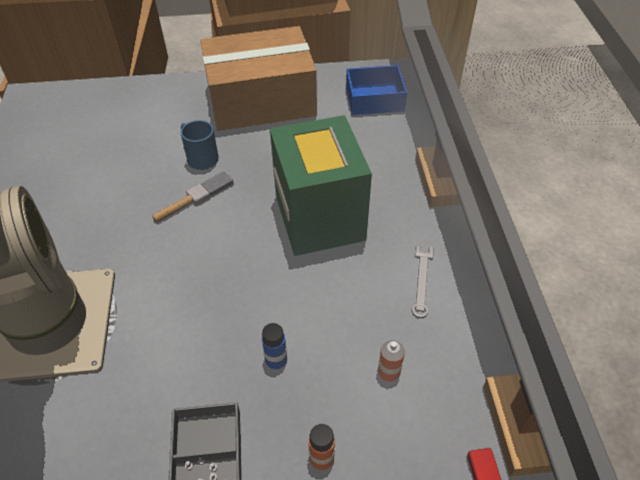

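View pics/top0.png

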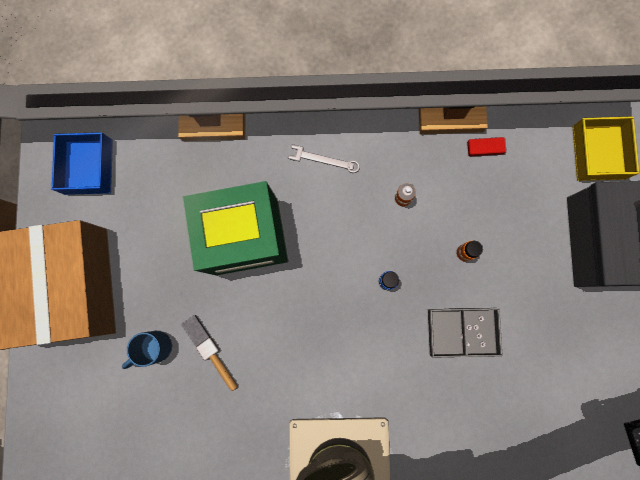

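View pics/wrist0.png

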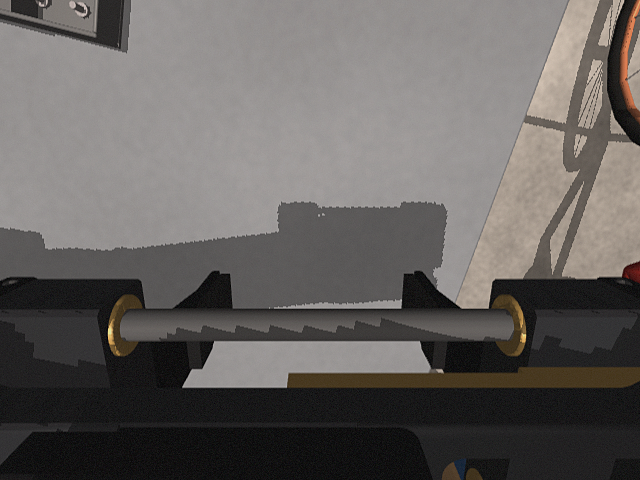

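The spent can (steel top, white nozzle) is near top-pixel (405,192) and side-pixel (392,346). The full orange can is near top-pixel (472,249), the blue one near (390,281), and the yellow flap near (231,225). Next I'll measure them.

```bash
cat > h.py <<'E'
import numpy as np, cv2
from scipy.spatial.transform import Rotation as R
from bench import camera_params
def ray(n,px):
    p=camera_params(n); K=p["intrinsics"]
    d=np.linalg.inv(K)@np.array([px[0],px[1],1.0]); d=R.from_quat(p["orientation"]).as_matrix()@d
    return p["xyz"],d/np.linalg.norm(d)
def plane(n,px,z):
    o,d=ray(n,px); return o+d*(z-o[2])/d[2]
def tri(a,b):
    (o1,d1),(o2,d2)=ray("top",a),ray("side",b)
    t=np.linalg.lstsq(np.c_[d1,-d2],o2-o1,rcond=None)[0]
    p,q=o1+t[0]*d1,o2+t[1]*d2
    return (p+q)/2,np.linalg.norm(p-q)
E
python3 - <<'E'
from h import *
for n in("top","side"):
    im=cv2.imread(f"pics/{n}0.png"); hsv=cv2.cvtColor(im,cv2.COLOR_BGR2HSV)
    m=cv2.inRange(hsv,(22,150,120),(35,255,255))
    cs=[c for c in cv2.findContours(m,0,2)[0] if cv2.contourArea(c)>400]
    for c in cs:
        r=cv2.minAreaRect(c); b=cv2.boxPoints(r); P=[plane(n,p,.198) for p in b]
        print(n,"yel",r,np.round(P,4).tolist(),np.mean(P,0).round(4), [round(np.linalg.norm(P[i]-P[i-1]),4) for i in range(4)])
    m=cv2.inRange(hsv,(50,80,20),(80,255,255))
    c=max(cv2.findContours(m,0,2)[0],key=cv2.contourArea)
    ap=cv2.approxPolyDP(c,6,True)[:,0]; print("green",[(tuple(p.tolist()),plane(n,p,.2)[:2].round(3).tolist()) for p in ap])
im=cv2.imread("pics/top0.png"); a=cv2.resize(im[165:225,375:435],(400,400),interpolation=0)
b=cv2.resize(cv2.imread("pics/side0.png")[335:395,362:422],(400,400),interpolation=0)
cv2.imwrite("pics/crop0.png",np.hstack([a,b]))
E
```

```text
top yel ((229.83999633789062, 225.12001037597656), (34.70378112792969, 54.38117980957031), 79.69515228271484) [[0.579, 0.2806, 0.198], [0.5967, 0.1669, 0.198], [0.5236, 0.1542, 0.198], [0.5061, 0.2669, 0.198]] [0.5514 0.2172 0.198 ] [np.float64(0.0742), np.float64(0.115), np.float64(0.0741), np.float64(0.114)]
top yel ((610.2647094726562, 145.441162109375), (59.056304931640625, 52.153621673583984), 85.60128784179688) [[0.7601, -0.5331, 0.198], [0.7652, -0.6422, 0.198], [0.6377, -0.6391, 0.198], [0.6324, -0.5316, 0.198]] [ 0.6988 -0.5865  0.198 ] [np.float64(0.1276), np.float64(0.1093), np.float64(0.1275), np.float64(0.1077)]
green [((265, 181), [0.643, 0.142]), ((184, 198), [0.612, 0.314]), ((194, 270), [0.459, 0.292]), ((219, 274), [0.449, 0.239]), ((286, 261), [0.472, 0.099])]
side yel ((318.7992248535156, 150.57298278808594), (45.537261962890625, 36.48107147216797), 70.01689147949219) [[0.5049, 0.2665, 0.198], [0.5779, 0.2971, 0.198], [0.5934, 0.1678, 0.198], [0.5247, 0.1414, 0.198]] [0.5502 0.2182 0.198 ] [np.float64(0.1266), np.float64(0.0792), np.float64(0.1303), np.float64(0.0736)]
green [((286, 126), [0.491, 0.295]), ((271, 129), [0.46, 0.289]), ((277, 150), [0.468, 0.225]), ((288, 141), [0.492, 0.249]), ((276, 136), [0.469, 0.266]), ((290, 133), [0.498, 0.272]), ((272, 134), [0.461, 0.273])]
```

View pics/crop0.png

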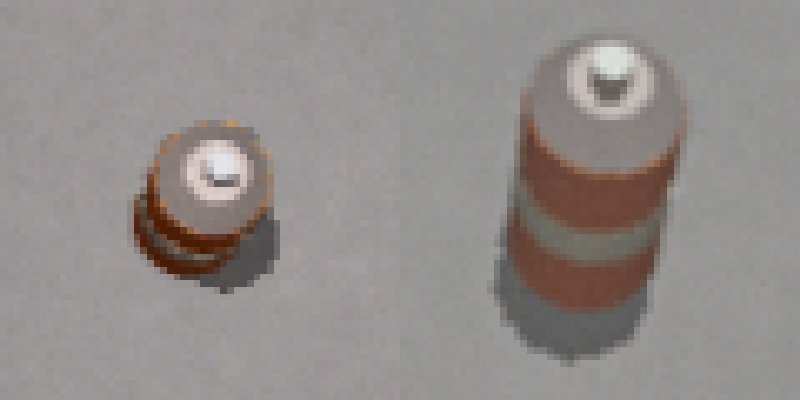

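```bash
python3 - <<'E'
from h import *
a,b=(407.4,189.0),(393.5,343.2)
print(tri(a,b),plane("top",a,.1),plane("side",b,.1))
# dome/wall-top ellipse (top of straight wall, z .078): crop ctr (212,180),( 607,104)
print(plane("top",(375+212/6.667-.5,165+180/6.667-.5),.078),plane("side",(362+207/6.667-.5,335+104/6.667-.5),.078))
for px in [(472.5,247.5),(390.5,279.5)]: print(plane("top",px,.1))
for px in [(321,433),(272,331)]: print(plane("side",px,.1))
from bench import read_state
s=read_state(); Rm=R.from_quat(s["eef_rot"]).as_matrix(); print(s["ee_pos"]); print(Rm.round(4))
print("yaw",np.arctan2(Rm[1,2],Rm[0,2]))
E
```

```text
(array([ 0.63773341, -0.17093498,  0.09958322]), np.float64(0.001487982264881535)) [ 0.63840521 -0.17087582  0.1       ] [ 0.63689824 -0.17127569  0.1       ]
[ 0.63721202 -0.17092744  0.078     ] [ 0.63696382 -0.17224146  0.078     ]
[ 0.50015459 -0.31078119  0.1       ]
[ 0.43298354 -0.12430434  0.1       ]
[ 0.49763884 -0.31421248  0.1       ]
[ 0.43251702 -0.12448685  0.1       ]
[ 0.14289163 -0.60816203  0.22198091]
[[-3.000e-04  9.735e-01  2.288e-01]
 [ 1.000e-03  2.288e-01 -9.735e-01]
 [-1.000e+00 -1.000e-04 -1.000e-03]]
yaw -1.3399881229646002
```

Call:
arm_command --pt "0 0 20 -11 0.007 0 0" --pt "0 0 55 -30 0.014 0 0" --pt "0 0 95 -51 0.021 0 0" --pt "0 0 135 -72 0.028 0 0" --pt "0 0 175 -94 0.035 0 0" --pt "0 0 215 -115 0.042 0 0" --pt "0 0 255 -137 0.049 0 0" --pt "0 0 295 -158 0.056 0 0" --pt "0 0 335 -180 0.063 0 0" --pt "0 0 375 -201 0.07 0 0" --newtons 25

```text
time: 1.15
ee_pos: [0.4631, -0.3255, 0.2225]
eef_rot: [0.458, 0.538, -0.458, 0.538]
ft_force: [0.8, -0.6, 0.4]
width: 0.0869
```

```bash
cat >> h.py <<'E'
def to(goal,yaw=-1.411):
    from bench import read_state
    s=read_state(); r=R.from_quat(s["eef_rot"]); Rm=r.as_matrix()
    z=np.array([np.cos(yaw),np.sin(yaw),0]); x=np.array([0,0,-1.]); G=np.c_[x,np.cross(z,x),z]
    print("t",s["time"],"ee",s["ee_pos"].round(4),"F",s["ft_force"].round(1),"w",round(s["width"],4),"q",s["joint_positions"].round(2))
    print("shift mm",(Rm.T@(np.array(goal)-s["ee_pos"])*1000).round(1),"turn",(R.from_matrix(Rm.T@G).as_rotvec()).round(3))
E
python3 -c "
from h import *
to([.6375,-.171,.16])"
```

```text
t 1.15 ee [ 0.4631 -0.3255  0.2225] F [ 0.8 -0.6  0.4] w 0.0869 q [ 0.82  0.22 -0.34  1.61  0.08  1.32 -0.94]
shift mm [  62.5  196.9 -124.6] turn [0.001 0.    0.   ]
```

Call:
arm_command --pt "0 0 25 -16 0 0 0" --pt "0 0 60 -38 0 0 0" --pt "0 0 95 -60 0 0 0" --pt "0 0 130 -82 0 0 0" --pt "0 10 160 -101 0 0 0" --pt "0 25 185 -117 0 0 0" --pt "0 45 197 -125 0 0 0" --pt "0 62 197 -125 0 0 0" --pt "0 62 197 -125 0 0 0"

```text
time: 2.05
ee_pos: [0.6345, -0.1723, 0.1568]
eef_rot: [0.457, 0.54, -0.459, 0.537]
ft_force: [0.2, -0.4, -0.4]
width: 0.0871
```

```bash
python3 - <<'E'
from h import *
from bench import *
to([.6375,-.171,.043])
for n in("wrist","top"): cv2.imwrite(f"pics/{n}1.png",camera(n)[:,:,::-1])
E
```

```text
t 2.05 ee [ 0.6345 -0.1723  0.1568] F [ 0.2 -0.4 -0.4] w 0.0871 q [ 0.5   0.48 -0.42  1.43  0.2   1.28 -1.34]
shift mm [113.7   3.8  -0.6] turn [ 0.001 -0.002  0.005]
```

View pics/wrist1.png

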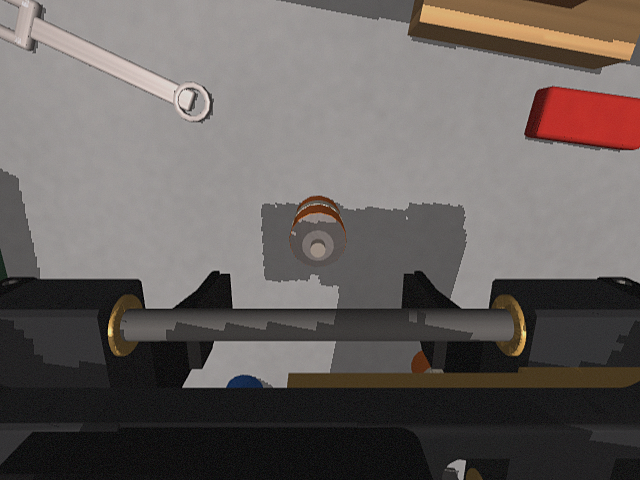

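The wrist view puts the nozzle at pixel (317,249). That works out to about +3.9 mm in tool y and 0 mm in z, which agrees with the triangulated position. I'll descend.

Call:
arm_command --pt "0 10 3 0 0 0 0" --pt "0 35 3 0 0 0 0" --pt "0 65 3 0 0 0 0" --pt "0 92 3 0 0 0 0" --pt "0 108 3 0 0 0 0" --pt "0 114 3 0 0 0 0" --pt "0 114 3 0 0 0 0"

```text
time: 2.85
ee_pos: [0.6395, -0.1718, 0.0466]
eef_rot: [0.458, 0.538, -0.458, 0.538]
ft_force: [0.6, 0.2, -1.3]
width: 0.0872
```

```bash
python3 - <<'E'
from h import *
to([.6375,-.171,.043])
E
```

```text
t 2.85 ee [ 0.6395 -0.1718  0.0466] F [ 0.6  0.2 -1.3] w 0.0872 q [ 0.48  0.59 -0.4   1.52  0.24  1.09 -1.38]
shift mm [ 3.6 -1.9 -1.1] turn [ 0.001 -0.     0.   ]
```

Call:
arm_command --pt "0 3 -2 -1 0 0 0" --pt "255 3 -2 -1 0 0 0" --pt "255 3 -2 -1 0 0 0" --pt "255 3 -2 -1 0 0 0" --pt "255 3 -2 -1 0 0 0" --pt "255 3 -2 -1 0 0 0" --pt "255 3 -2 -1 0 0 0" --pt "255 3 -2 -1 0 0 0" --newtons 25

```text
time: 3.65
ee_pos: [0.6374, -0.171, 0.0436]
eef_rot: [0.458, 0.538, -0.458, 0.539]
ft_force: [0.0, 0.6, 0.5]
width: 0.0417
```

```bash
python3 - <<'E'
from h import *
to([.6375,-.171,.31])
E
```

```text
t 3.65 ee [ 0.6374 -0.171   0.0436] F [0.  0.6 0.5] w 0.0417 q [ 0.48  0.59 -0.4   1.53  0.25  1.08 -1.38]
shift mm [-2.664e+02  1.000e-01  0.000e+00] turn [ 0.001  0.    -0.   ]
```

Call:
arm_command --pt "255 -10 0 0 0 0 0" --pt "255 -30 0 0 0 0 0" --pt "255 -60 0 0 0 0 0" --pt "255 -95 0 0 0 0 0" --pt "255 -130 0 0 0 0 0" --pt "255 -165 0 0 0 0 0" --pt "255 -200 0 0 0 0 0" --pt "255 -230 0 0 0 0 0" --pt "255 -250 0 0 0 0 0" --pt "255 -260 0 0 0 0 0"

```text
time: 4.65
ee_pos: [0.6378, -0.1708, 0.3065]
eef_rot: [0.459, 0.538, -0.458, 0.54]
ft_force: [-0.1, -0.3, -1.6]
width: 0.0412
```

```bash
python3 - <<'E'
from h import *
to([.548,.2165,.30])
E
```

```text
t 4.65 ee [ 0.6378 -0.1708  0.3065] F [-0.1 -0.3 -1.6] w 0.0412 q [ 0.48  0.42 -0.43  1.2   0.17  1.56 -1.32]
shift mm [   5.9  -26.6 -396.6] turn [ 0.001  0.001 -0.003]
```

Target is the mouth, 3 mm toward its -x side. I'll traverse at this height.

Call:
arm_command --pt "255 0 -1 -15 0 0 0" --pt "255 0 -3 -45 0 0 0" --pt "255 0 -6 -85 0 0 0" --pt "255 0 -8 -125 0 0 0" --pt "255 0 -11 -165 0 0 0" --pt "255 0 -14 -205 0 0 0" --pt "255 0 -16 -245 0 0 0" --pt "255 0 -19 -285 0 0 0" --pt "255 0 -21 -320 0 0 0" --pt "255 0 -23 -345 0 0 0"

```text
time: 5.65
ee_pos: [0.5569, 0.1697, 0.3021]
eef_rot: [0.457, 0.54, -0.458, 0.539]
ft_force: [0.1, 0.2, -2.1]
width: 0.0411
```

Call:
arm_command --pt "255 0 -1 -20 0 0 0" --pt "255 0 -2 -40 0 0 0" --pt "255 0 -4 -49 0 0 0" --pt "255 0 -4 -52 0 0 0" --pt "255 0 -4 -52 0 0 0"

```text
time: 6.15
ee_pos: [0.5468, 0.2164, 0.303]
eef_rot: [0.458, 0.539, -0.459, 0.539]
ft_force: [-1.2, -0.9, -1.0]
width: 0.0413
```

```bash
python3 - <<'E'
from h import *
from bench import *
to([.548,.2165,.158])
for n in("wrist","top","side"): cv2.imwrite(f"pics/{n}2.png",camera(n)[:,:,::-1])
a=cv2.imread("pics/top2.png")[100:340,100:420]; b=cv2.imread("pics/side2.png")[40:280,180:500]
cv2.imwrite("pics/both2.png",cv2.resize(np.hstack([a,b]),(800,300)))
E
```

```text
t 6.15 ee [0.5468 0.2164 0.303 ] F [-1.2 -0.9 -1. ] w 0.0413 q [ 0.05  0.28 -0.63  1.4   0.17  1.51 -1.98]
shift mm [145.    1.3  -0. ] turn [0.001 0.001 0.001]
```

View pics/wrist2.png

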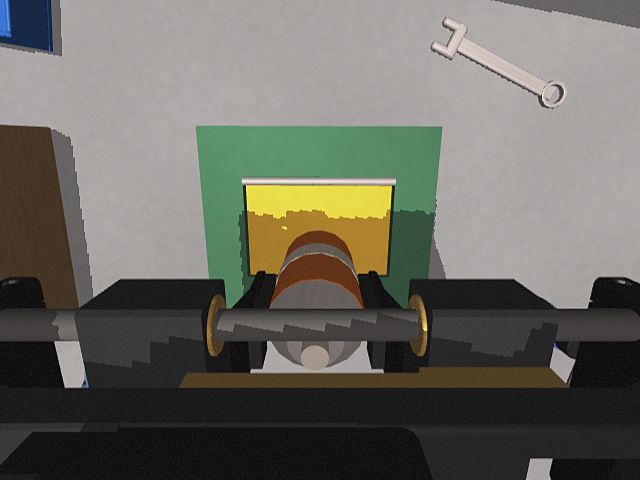

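View pics/both2.png

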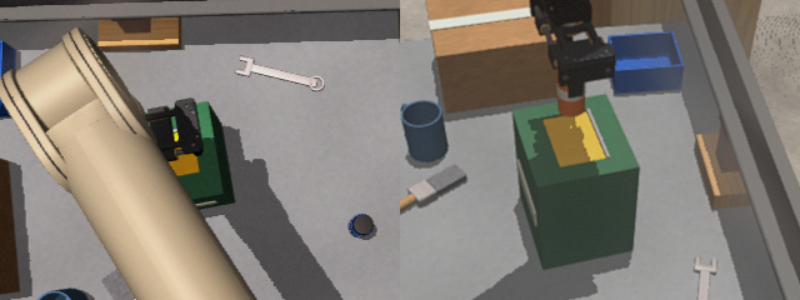

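The wrist view shows the flap centred under the can: its edges are at columns 243 and 396, and the rod is at row 182. The box edges are square to the jaws. The rod works out to +41 mm in tool y, which matches the planned -3 mm offset. I'll push down through the flap.

Call:
arm_command --pt "255 15 1 1 0 0 0" --pt "255 35 1 1 0 0 0" --pt "255 55 1 1 0 0 0" --pt "255 70 1 1 0 0 0" --pt "255 85 1 1 0 0 0" --pt "255 100 1 1 0 0 0" --pt "255 115 1 1 0 0 0" --pt "255 130 1 1 0 0 0" --pt "255 142 1 1 0 0 0" --pt "255 147 1 1 0 0 0"

```text
time: 7.3
ee_pos: [0.5478, 0.2155, 0.1549]
eef_rot: [0.458, 0.539, -0.459, 0.538]
ft_force: [-0.4, -0.4, -1.8]
width: 0.0417
```

Call:
arm_command --pt "255 0 0 0 0 0 0" --pt "255 0 0 0 0 0 0" --pt "255 0 0 0 0 0 0"

```text
time: 7.6
ee_pos: [0.5487, 0.216, 0.1572]
eef_rot: [0.459, 0.538, -0.458, 0.539]
ft_force: [-0.7, 0.8, -1.2]
width: 0.0418
```

```bash
python3 - <<'E'
from h import *
from bench import *
to([.548,.2165,.158])
for n in("wrist","side"): cv2.imwrite(f"pics/{n}3.png",camera(n)[:,:,::-1])
E
```

```text
t 7.6 ee [0.5487 0.216  0.1572] F [-0.7  0.8 -1.2] w 0.0418 q [ 0.05  0.36 -0.62  1.62  0.22  1.23 -2.02]
shift mm [-0.8 -0.6 -0.6] turn [ 0.001 -0.    -0.001]
```

View pics/wrist3.png

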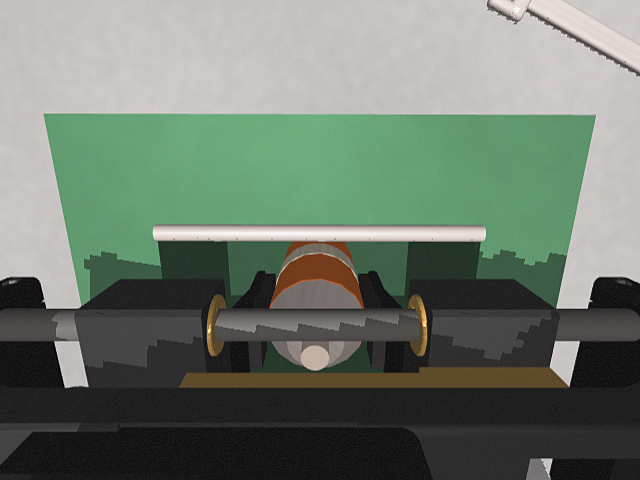

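View pics/side3.png

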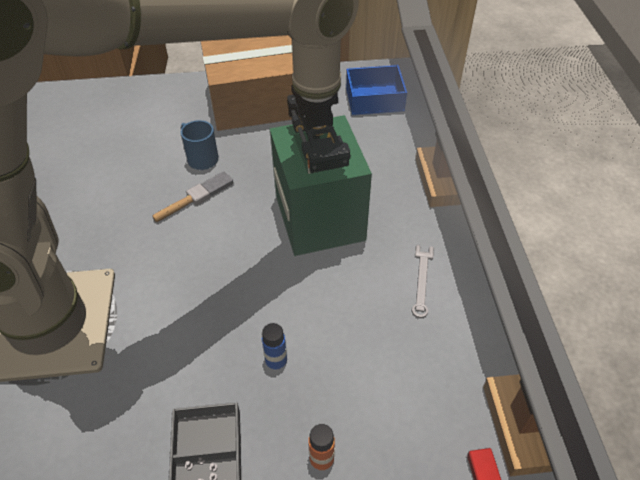

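The can is in the mouth, held at 41.8 mm opening. The flap has swung out of sight below the rod at row 233. I'll open only part way so the finger backs stay inside the mouth.

Call:
arm_command --pt "75 0 0 0 0 0 0" --pt "75 0 0 0 0 0 0" --pt "75 0 0 0 0 0 0" --pt "75 0 0 0 0 0 0" --pt "75 0 0 0 0 0 0" --pt "75 0 0 0 0 0 0" --pt "75 0 0 0 0 0 0" --pt "75 0 0 0 0 0 0"

```text
time: 8.5
ee_pos: [0.5483, 0.2158, 0.1565]
eef_rot: [0.458, 0.539, -0.458, 0.539]
ft_force: [-0.9, -0.2, 0.2]
width: 0.0618
```

```bash
python3 - <<'E'
from h import *
from bench import *
to([.548,.2165,.30])
for n in("wrist",): cv2.imwrite(f"pics/{n}4.png",camera(n)[:,:,::-1])
E
```

```text
t 8.5 ee [0.5483 0.2158 0.1565] F [-0.9 -0.2  0.2] w 0.0618 q [ 0.05  0.36 -0.62  1.62  0.22  1.23 -2.02]
shift mm [-143.5   -0.2   -0.7] turn [ 0.001  0.    -0.   ]
```

View pics/wrist4.png

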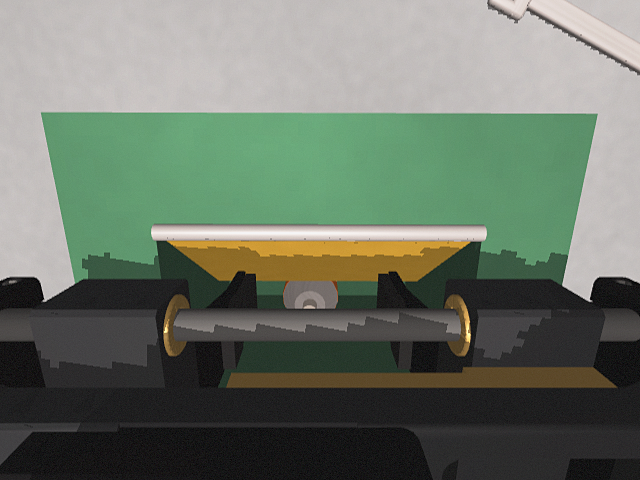

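The can has dropped and stands below, its steel top near (310,295). The flap leans on the fingers, so I'll withdraw straight up.

Call:
arm_command --pt "75 -10 0 0 0 0 0" --pt "75 -25 0 0 0 0 0" --pt "75 -40 0 0 0 0 0" --pt "75 -55 0 0 0 0 0" --pt "75 -75 0 0 0 0 0" --pt "75 -100 0 0 0 0 0" --pt "75 -125 0 0 0 0 0" --pt "75 -145 0 0 0 0 0" --pt "75 -155 0 0 0 0 0" --pt "75 -160 0 0 0 0 0"

```text
time: 9.55
ee_pos: [0.5485, 0.216, 0.318]
eef_rot: [0.459, 0.538, -0.458, 0.539]
ft_force: [-0.6, 0.1, -0.8]
width: 0.0615
```

Call:
arm_command --pt "75 0 0 20 0 0 0" --pt "75 0 0 60 0 0 0" --pt "75 0 0 100 0 0 0" --pt "75 0 0 140 0 0 0" --pt "75 0 0 170 0 0 0" --pt "75 0 0 190 0 0 0" --pt "75 0 0 200 0 0 0" --pt "75 0 0 200 0 0 0" --pt "75 0 0 200 0 0 0"

```text
time: 10.45
ee_pos: [0.58, 0.0198, 0.3163]
eef_rot: [0.458, 0.539, -0.458, 0.539]
ft_force: [-0.2, -0.1, -0.1]
width: 0.0614
```

```bash
python3 - <<'E'
from h import *
from bench import *
to([.548,.2165,.30])
for n in("wrist","side","top"): cv2.imwrite(f"pics/{n}5.png",camera(n)[:,:,::-1])
E
```

```text
t 10.45 ee [0.58   0.0198 0.3163] F [-0.2 -0.1 -0.1] w 0.0614 q [ 0.32  0.24 -0.53  1.41  0.12  1.53 -1.61]
shift mm [  16.4    0.2 -199.3] turn [ 0.002 -0.001  0.   ]
```

View pics/side5.png

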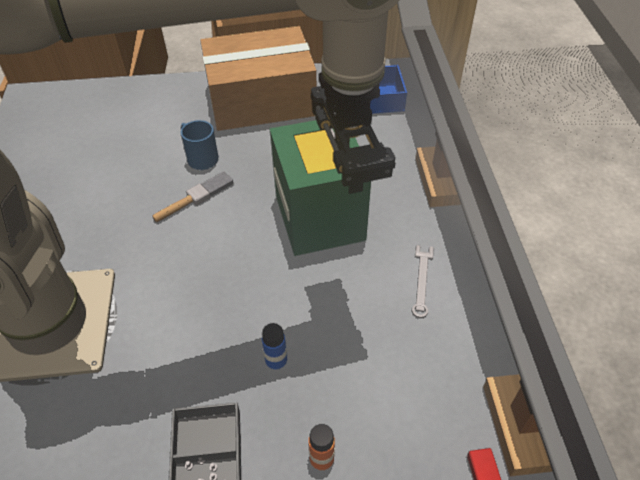

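View pics/top5.png

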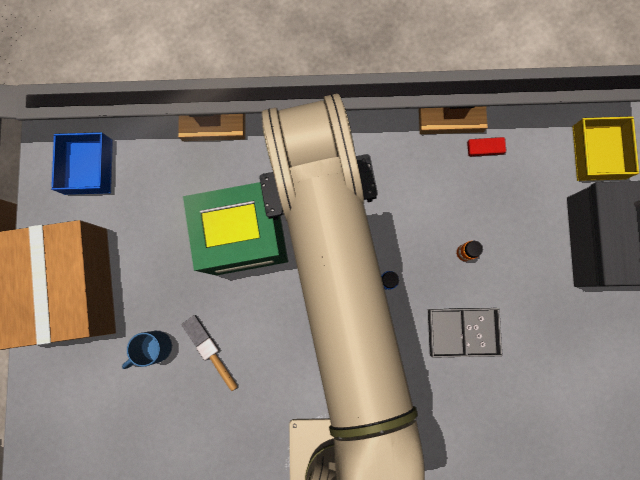

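The flap looks the same as at the start (top-pixel 231,225) and the full can is still at (471,250). I'll compare the numbers, then hand in.

```bash
python3 - <<'E'
from h import *
from bench import *
a,b=[cv2.imread(f"pics/top{i}.png").astype(int) for i in (0,5)]
for nm,(x0,x1,y0,y1) in dict(flap=(200,262,200,250),full=(450,490,232,270)).items():
    print(nm,np.abs(a-b)[y0:y1,x0:x1].mean())
print(close_job())
E
```

```text
flap 1.59
full 1.8421052631578947
the job is handed in; nothing more can be done
None
```

The spent can is in the green box and the job is handed in, at about 10.6 s of the 38 s. I gripped the can by its upper wall and pushed it down through the flap while holding it. I then opened the fingers part way at about 87 mm foot depth, and the can fell inside.

- **Insertion:** with the can held, no yellow was visible, so the flap was well down. I worked out the flap angle from geometry at about 1.3 rad and did not measure it.
- **Can inside:** after release, the wrist view showed the can standing inside the box. I did not see it again once the flap closed.
- **Flap and full can:** before-and-after top views matched to within image noise for both the flap (closed) and the full orange can (unmoved).
- **Robot:** the wrist force stayed near zero, and the arm ended clear of everything.

No check failed or disagreed beyond a millimetre or two of calibration error.

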